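Nest the steel measuring cups in the tray

ROBOT

A 6-joint arm with a two-finger parallel gripper is mounted at the origin on the work surface. World frame = base frame: x ahead of the robot, y to its left, z up, the work surface at z = 0. Lengths are in m, angles in degrees, forces in N, time in s.
With the tool pointing down it reaches from about 0.4 to 0.825 m from the base axis. Payload 7 kg.
Tool frame: the origin (TCP) lies at the very end of the fingers, on their centre line; the grasp point (between the pads) lies 19 mm behind it; z points along the fingers, y is the line along which they close (so a half turn about z gives the same grasp; the last joint's range is limited). The gripper opens to 88 mm and grips with 3 to 60 N. Pads are 19 mm wide; open, the fingers measure 130 mm over their backs; the gripper's body (78 mm by 193 mm) begins 47 mm behind the grasp point.
Start: joints at [86.637, 20.546, 0.682, 0, -70.136, -16.507], TCP at [0.229, 0.635, 0.188] pointing down, gripper open.
Joint ranges: [-176.03, 176.03], [-82.01, 121.73], [-58.28, 71.71], [-173.87, 95.51], [-174.79, -0.11], [-173.66, 173.66]. Speed limits (degrees/s): [136.94, 136.94, 172.46, 180, 180, 180].

INTERFACE

Orientations are given as [roll, pitch, yaw] about the fixed x, y, z axes, in that order (R = Rz(yaw) Ry(pitch) Rx(roll)).
In Python, from plant import get_obs, snapshot, camera_params, close_job, boxes_of, cut_out, landmark_of gives the robot as it stands.
- The arm moves only by the shell command python3 -m inch 'ROWS' [OPENING]. ROWS is text: rows parted by semicolons, each of 6 numbers parted by spaces: the shift along the tool's x, y, z in units of 30 cm (1.0 is 30 cm), then the turn, a rotation vector about the tool's x, y, z in units of pi rad (1.0 is pi rad). A call has 1 to 10 rows; each row is the pose to reach, as a shift and turn from the pose commanded when the call began, along the tool's axes at that moment, turning the shorter way round; what a row does not reach only later rows make up. A row lasts 1/12 s, in which the tool goes at most 41.7 mm and 7.16 degrees, less where a joint would pass 70% of its speed; a pose out of reach is approached as far as the arm can. A call with a number of a shift or a turn outside -1 to 1 is refused whole. A call with a gripper value outside its range is refused whole. OPENING is the closure, from -1 (fully open) to 1 (shut), set as the call begins (- or left out, the last holds). The fingers move at their own pace and stop on an object; the grip force is fixed at half the most. Time passes only in rows, so rows that repeat a pose let the fingers close. It gives the time, the measured TCP pose, the force, the opening and the grip force at its end, in the units of the state.
- get_obs(): the state, without advancing time (a new reading comes with each control period).
- snapshot(name): name is "scene" or "top" or "wrist"; returns the picture (420x560x3 uint8, red, green, blue); there is no depth.
- camera_params(name): a dict with "mtx" (3x3 intrinsics, pixels), "rvec" (rotation vector, rad) and "tvec" (3), from world to camera coordinates, as OpenCV has them. Camera axes: x right, y down, z forward; pixel columns grow to the right and rows downward; lengths in m; the calibration is good to about 2 mm. A picture is of the moment at which its call begins: read the wrist's pose just before it. camera_params takes no time and is no camera call; for the wrist camera it gives the pose at the moment of the call.
- close_job(): hands the job in; it is judged then, once.
Trained networks look in the newest picture that a camera, given by its name, has taken for a name from the list of things; names that differ only in an ending like _2 or _b are one class to them, and where a whole thing is asked for, a point or a joint stands for the part that bears it (a point fixed in the world has none). Each returns a list of dicts, best first, with "p" (0 to 1); they miss things now and then, are a little off and sometimes report something else, mostly with a low value. They report only what shows in the picture. A call takes as long as a camera call. They do not tell look-alikes from the thing itself.
- boxes_of(camera, thing): "rect" ([left, top, width, height] in pixels, round what is visible of it).
- cut_out(camera, thing): "pixels" (420x560 bool, what is visible of it) and "rect" ([left, top, width, height] in pixels, round what is visible of it).
- landmark_of(camera, thing): "uv" ([column, row] in pixels: a listed point, or the origin of a listed thing).
The state is a dict: "clock": time; "joint_pos": joint angles; "qvel": joint speeds; "tau": joint torques, N m; "tool_pos": TCP position; "orientation": TCP orientation; "force": force on the tool from outside, world axes, zero at the start; "moment": the same for the moment, N m; "opening": finger opening in m; "gripper_force": force on a finger pad.
Only numpy, scipy, OpenCV 4.12 (cv2) and the standard library are available. Lean on these libraries where they do the work, as an engineer would, in place of code of your own. Each camera call takes 0.05 s, during which the arm holds its last target. There are 200 camera calls.

TASK

Put the three steel measuring cups away as one nest in the empty steel tray: stand the largest in the middle of the tray first, then set the middle one inside it and then the smallest inside that, each upright and fully home on the bottom of the one below, handles pointing whichever way suits. Set each one down gently rather than dropping it, keep the cups from tipping over, and leave the other things on the bench where they are.

Things in the scene. Friction and masses are not known exactly. Their poses are not given: they have to be found in the camera images.
- measure_large: The largest of three plain stainless steel measuring cups of one shape and depth: rim diameter 126 mm, foot 120 mm (even taper), 196 mm long over its one handle, rim 70 mm above the underside, wall 2.5 mm, bottom 4 mm thick, about 300 g. Origin: centre of the underside; z up, out of the mouth; the handle points along +x. Starts upright on the bench, handle roughly towards the robot's side.
- measure_large_grip (a point): Middle of the largest cup's handle: 99 mm from the cup's axis, 94 mm above its underside; axes as the cup. The handle is a straight steel strip, 20 mm wide (along y), 5 mm thick, that leaves the wall 68 mm up and slopes up and outward at 36 degrees; its end is 133 mm from the axis, 119 mm up. Can be pinched across its width from straight above.
- measure_medium: The middle of three plain stainless steel measuring cups of one shape and depth: rim diameter 106 mm, foot 100 mm (even taper), 176 mm long over its one handle, rim 70 mm above the underside, wall 2.5 mm, bottom 4 mm thick, about 230 g. Origin: centre of the underside; z up, out of the mouth; the handle points along +x. Starts upright on the bench, handle roughly towards the robot's side.
- measure_medium_grip (a point): Middle of the middle cup's handle: 89 mm from the cup's axis, 94 mm above its underside; axes as the cup. The handle is a straight steel strip, 20 mm wide (along y), 5 mm thick, that leaves the wall 68 mm up and slopes up and outward at 36 degrees; its end is 123 mm from the axis, 119 mm up. Can be pinched across its width from straight above.
- measure_small: The smallest of three plain stainless steel measuring cups of one shape and depth: rim diameter 86 mm, foot 80 mm (even taper), 156 mm long over its one handle, rim 70 mm above the underside, wall 2.5 mm, bottom 4 mm thick, about 170 g. Origin: centre of the underside; z up, out of the mouth; the handle points along +x. Starts upright on the bench, handle roughly towards the robot's side.
- measure_small_grip (a point): Middle of the smallest cup's handle: 79 mm from the cup's axis, 94 mm above its underside; axes as the cup. The handle is a straight steel strip, 20 mm wide (along y), 5 mm thick, that leaves the wall 68 mm up and slopes up and outward at 36 degrees; its end is 113 mm from the axis, 119 mm up. Can be pinched across its width from straight above.
- tray: Shallow square stainless steel tray, 200 x 200 mm outside, 20 mm high, wall and floor 3 mm thick, loose, about 0.9 kg, empty at the start. Origin: centre of its underside; x and y along its sides, z up. The handle of a cup standing in it passes well above its edge.
- tray_in (a point): Centre of the tray's inner floor, axes as the tray. A cup nested in a larger one stands on its bottom, 4 mm above the larger one's underside, with about 7 mm to spare all round; its handle passes just over the larger rim. Two handles pointing the same way lie only 5 mm apart, one over the other: no room there for fingertips; 45 degrees or more apart there is.
- shaker: Bystander: upright steel seasoning shaker, diameter 62 mm, 108 mm high. Origin: centre of its underside.
- sanitiser: Bystander: upright white bottle with a blue cap, diameter 68 mm, 170 mm high. Origin: centre of its underside.
- deli_tub: Bystander: open white plastic tub without handle, 114 mm across the rim, 78 mm high; not part of the set. Origin: centre of its underside.
- scraper: Bystander: spatula with a white handle, 240 mm long, lying on the bench along its x axis.
- label_roll: Bystander: roll of blank labels standing on its end, diameter 90 mm, 50 mm high. Origin: centre of its underside.
Not all that is in view belongs to the job. What is shaped like the measure_large but brown or green is not meant. What is shaped like the measure_medium but yellow is not meant.

How it is judged:
By the outcome, as a careful person would: the job done as asked, in the order asked, and still so for the second after the job is handed in, with the robot touching nothing.
It also fails if it takes over 72 s, if anything falls off the work surface, if the arm or the gripper's body presses on something with over 40 N, if the wrist force passes 120 N, or if a joint passes its speed limit or range.

## Working session

There is one attempt and no reset: what is moved stays moved. The work goes in short steps, Python scripts to look and compute and a shell command to move; the robot and the scene stay as the last step left them, time stands still between calls to the robot, and variables do not carry over. Pictures are saved under pics/ and viewed, at most 10 in all, crops included, and the job is handed in when it is done.

```bash
ls; mkdir -p pics
cat > h.py <<'E'
import numpy as np, cv2
from plant import *
def ray(cam,uv,z):
    p=camera_params(cam); R=cv2.Rodrigues(np.array(p["rvec"],float))[0]; t=np.array(p["tvec"],float).ravel()
    uv=np.atleast_2d(np.array(uv,float))
    d=(np.linalg.inv(np.array(p["mtx"]))@np.c_[uv,np.ones(len(uv))].T).T@R
    c=-R.T@t
    return c+d*((z-c[2])/d[:,2])[:,None]
def proj(cam,X):
    p=camera_params(cam); return cv2.projectPoints(np.atleast_2d(np.array(X,float)),np.array(p["rvec"],float),np.array(p["tvec"],float),np.array(p["mtx"],float),None)[0].reshape(-1,2)
E
python3 - <<'E'
from h import *
o=get_obs(); print(o)
a=snapshot("scene"); b=snapshot("top")
for n,i in (("scene",a),("top",b)):
    cv2.imwrite(f"pics/{n}0.png",i[:,:,::-1])
H=dict(measure_large=0,measure_medium=0,measure_small=0,measure_large_grip=.094,measure_medium_grip=.094,measure_small_grip=.094,tray=0,tray_in=.003,shaker=0,sanitiser=0,deli_tub=0,label_roll=0,scraper=0)
for c in("top","scene"):
  for k,z in H.items():
    for d in landmark_of(c,k)[:5]:
        print(c,k,round(d["p"],2),np.round(d["uv"]),np.round(ray(c,d["uv"],z)[0],3))
E
```

```text
pics
{'clock': 0.0, 'joint_pos': array([ 8.66376126e+01,  2.05907004e+01,  6.33243235e-01, -2.04335576e-02,
       -7.01351844e+01, -1.65066078e+01]), 'qvel': array([-0.01324032,  0.03909033,  0.06074435,  0.09949202,  0.08969023,
        0.02347585]), 'tau': array([ 4.28449739e-04, -5.82712626e+01,  2.93059981e+01,  6.99729100e+00,
        7.09085565e-03, -1.57884360e-04]), 'tool_pos': array([0.22925643, 0.63428472, 0.18722601]), 'orientation': array([ 1.79905718e+02, -7.90728625e-03, -1.98759476e+01]), 'force': array([ 0.37491096, -1.18088212, -0.31480694]), 'moment': array([-0.00788456,  0.01369664, -0.03285259]), 'gripper_force': 0.0, 'opening': 0.08777067440207552}
top measure_large 0.98 [294. 246.] [ 0.386 -0.012  0.   ]
top measure_large 0.91 [261. 188.] [0.615 0.114 0.   ]
top measure_large 0.84 [148. 252.] [0.365 0.549 0.   ]
top measure_medium 0.6 [382. 218.] [ 0.491 -0.353  0.   ]
top measure_medium 0.57 [410. 290.] [ 0.217 -0.448  0.   ]
top measure_medium 0.57 [198. 218.] [0.496 0.359 0.   ]
top measure_small 0.86 [202. 217.] [0.5   0.345 0.   ]
top measure_large_grip 0.
[... 1432 characters left out ...]
easure_medium_grip 0.25 [225. 279.] [0.83  0.029 0.094]
scene measure_small_grip 0.66 [386. 226.] [0.435 0.358 0.094]
scene tray 0.86 [221. 234.] [ 0.628 -0.127  0.   ]
scene tray 0.52 [227. 279.] [ 0.773 -0.01   0.   ]
scene tray 0.29 [218. 231.] [ 0.62  -0.141  0.   ]
scene tray_in 0.64 [218. 230.] [ 0.618 -0.142  0.003]
scene tray_in 0.23 [352. 213.] [0.345 0.221 0.003]
scene shaker 0.64 [225. 280.] [ 0.777 -0.017  0.   ]
scene sanitiser 0.66 [342. 308.] [0.709 0.334 0.   ]
scene deli_tub 0.57 [149. 227.] [ 0.71  -0.355  0.   ]
scene deli_tub 0.34 [202. 153.] [ 0.306 -0.422  0.   ]
scene deli_tub 0.31 [386. 227.] [0.349 0.343 0.   ]
scene label_roll 0.57 [245. 169.] [ 0.311 -0.223  0.   ]
```

View pics/top0.png

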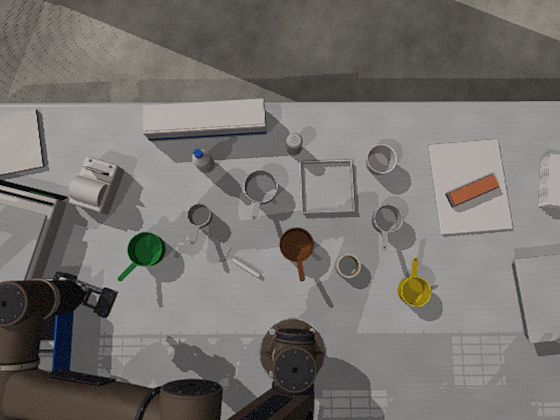

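View pics/scene0.png

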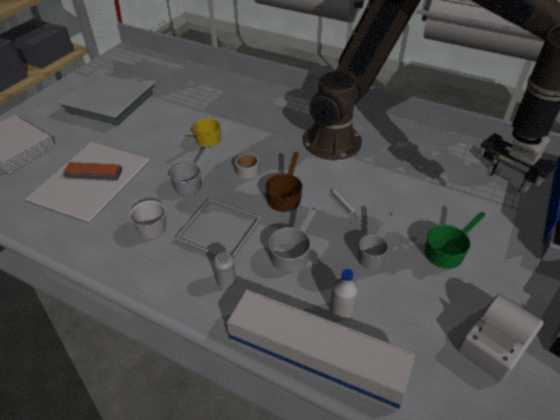

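The top picture shows three shapes like the large cup: steel (261,188), brown (296,245) and green (146,249). There are two like the medium: steel (387,219) and yellow (414,290). The small cup is at (199,216), the empty tray at (328,187), and the handle-less tub at (381,159). I choose the steel ones. Next I fit the cup model to the masks and check with a crop.

```bash
cat >> h.py <<'E'
from scipy.optimize import minimize
RIM=dict(measure_large=.063,measure_medium=.053,measure_small=.043)
def model(k,x,y,th,z0=0.):
    r=RIM[k]; a=np.linspace(0,2*np.pi,40); c,s=np.cos(a),np.sin(a)
    body=np.r_[np.c_[r*c,r*s,0*a+.07],np.c_[(r-.003)*c,(r-.003)*s,0*a]]
    h=np.array([[r-.002,w,.068] for w in(-.01,.01)]+[[r+.07,w,.119] for w in(.01,-.01)])
    R=np.array([[np.cos(th),-np.sin(th),0],[np.sin(th),np.cos(th),0],[0,0,1]])
    return [q@R.T+[x,y,z0] for q in(body,h)]
def sil(cam,k,p,z0=0.,S=8):
    m=np.zeros((420,560),np.uint8)
    for q in model(k,*p,z0):
        cv2.fillConvexPoly(m,np.round(cv2.convexHull(proj(cam,q).astype(np.float32))*2**S).astype(np.int32),255,cv2.LINE_AA,S)
    return m/255.
def fit(cam,k,mask,p0,z0=0.):
    f=lambda p:np.abs(sil(cam,k,p,z0)-mask).sum()/mask.sum()
    best=min((minimize(f,p0+np.array([0,0,d]),method="Nelder-Mead",options=dict(initial_simplex=np.array(p0)+[0,0,d]+np.array([[0,0,0],[.01,0,0],[0,.01,0],[0,0,.2]]),xatol=1e-4,fatol=1e-4)) for d in(-.5,0,.5)),key=lambda r:r.fun)
    return best.x,best.fun
def pick(cam,k,xy):
    uv=proj(cam,[*xy,.035])[0]
    L=[d for d in cut_out(cam,k)]
    return min(L,key=lambda d:np.hypot(d["rect"][0]+d["rect"][2]/2-uv[0],d["rect"][1]+d["rect"][3]/2-uv[1]))
E
python3 - <<'E'
from h import *
b=snapshot("top"); snapshot("scene"); im=cv2.resize(b[140:260,170:430,::-1],None,fx=3,fy=3,interpolation=cv2.INTER_CUBIC)
for k,xy in dict(measure_large=(.612,.117),measure_medium=(.494,-.358),measure_small=(.503,.345)).items():
  for c in("top","scene"):
    d=pick(c,k,xy); 
    x,f=fit(c,k,d["pixels"].astype(float),np.array([*xy,np.pi]))
    print(k,c,round(d["p"],2),d["rect"],np.round(x[:2],4),round(np.degrees(x[2]),1),round(f,3))
    if c=="top":
      for q in model(k,*x): cv2.polylines(im,[np.int32((cv2.convexHull(proj(c,q).astype(np.float32))-[170,140])*3)],True,(0,255,0),1)
for c in("top","scene"):
  d=max(cut_out(c,"tray"),key=lambda d:d["p"]); m=d["pixels"].astype(np.uint8)
  r=cv2.minAreaRect(cv2.findContours(m,0,2)[0][0]) 
  cn=cv2.approxPolyDP(cv2.convexHull(max(cv2.findContours(m,0,2)[0],key=cv2.contourArea)),8,True).reshape(-1,2)
  w=ray(c,cn,.012); print(c,cn.tolist(),np.round(w,3).tolist(),w.mean(0))
cv2.imwrite("pics/crop1.png",im)
p=camera_params("wrist");o=get_obs()
R=cv2.Rodrigues(np.array(p["rvec"],float))[0]; print("cam",-R.T@np.ravel(p["tvec"]),R[2],o["tool_pos"],p["mtx"])
E
```

```text
measure_large top 0.91 [245.8, 168.4, 32.6, 49.4] [0.6092 0.1141] 170.6 0.109
measure_large scene 0.75 [273.4, 205.5, 41.5, 64.0] [0.607  0.1138] 168.8 0.14
measure_medium top 0.66 [369.3, 203.0, 35.5, 47.4] [ 0.4842 -0.3621] 164.4 0.083
measure_medium scene 0.71 [168.2, 147.5, 42.4, 49.2] [ 0.486  -0.3615] 162.2 0.127
measure_small top 0.97 [187.1, 201.6, 22.8, 41.7] [0.5019 0.3456] 175.4 0.234
measure_small scene 0.93 [357.6, 211.4, 34.9, 58.8] [0.5009 0.3445] 173.1 0.11
top [[350, 160], [355, 210], [303, 212], [300, 162]] [[0.722, -0.235, 0.012], [0.523, -0.248, 0.012], [0.516, -0.047, 0.012], [0.715, -0.038, 0.012]] [ 0.61888011 -0.14211834  0.012     ]
scene [[176, 237], [208, 199], [259, 217], [235, 254]] [[0.714, -0.241, 0.012], [0.519, -0.248, 0.012], [0.513, -0.047, 0.012], [0.686, -0.035, 0.012]] [ 0.60793243 -0.14269371  0.012     ]
cam [0.29663102 0.61016372 0.38371735] [-0.24652827  0.09001982 -0.96494572] [0.22941643 0.63479339 0.18817519] [[295.20548693   0.         281.38618883]
 [  0.         295.20548693 211.68209793]
 [  0.           0.           1.        ]]
```

View pics/crop1.png

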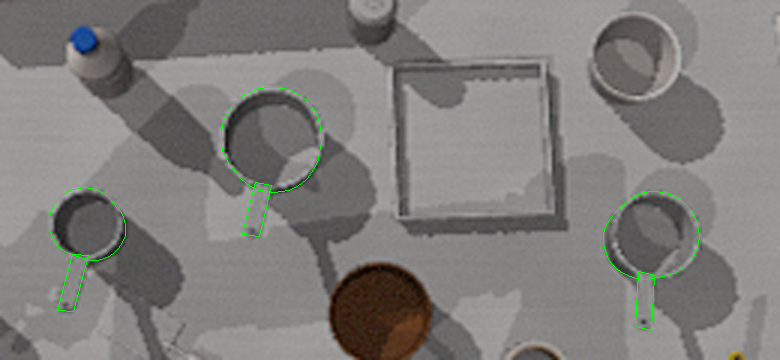

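Each overlay sits on its steel cup: large (270,140), small (87,225) and medium (652,235) in the crop, with their handles toward the robot. The tray is empty. Next I work out the first moves.

```bash
cat >> h.py <<'E'
from scipy.spatial.transform import Rotation as Ro
def go(wps,start=None):
    """wps: list of (x,y,z,yaw) tool down (optional 5th: tilt deg about tool y). prints rows"""
    o=get_obs(); R=Ro.from_euler("xyz",o["orientation"],degrees=True); p=np.array(o["tool_pos"])
    if start is not None: p=np.array(start[:3]); R=Ro.from_euler("xyz",[180,0,start[3]],degrees=True)
    print("at",np.round(p,4),np.round(o["orientation"],2),"j6",round(o["joint_pos"][5],1),"t",round(o["clock"],2))
    for w in wps:
        T=Ro.from_euler("xyz",[180,0,w[3]],degrees=True)
        if len(w)>4: T=T*Ro.from_euler("y",w[4],degrees=True)
        d=R.inv().apply(np.array(w[:3])-p); rv=(R.inv()*T).as_rotvec()
        print(np.round(np.r_[d/.3,rv/np.pi],3), "rows",round(max(np.linalg.norm(d)/.0417,np.degrees(np.linalg.norm(rv))/7.16),1))
        p,R=np.array(w[:3]),T
E
python3 - <<'E'
from h import *
print(proj("top",[[.5175,.1305,.09]]))
go([(.37,.38,.21,-15),(.517,.1305,.17,-10.3),(.517,.1305,.070,-10.3)],start=(.229,.635,.188,-19.9))
E
```

```text
[[255.68698157 208.83106394]]
at [0.229 0.635 0.188] [-180.      0.    -19.87] j6 -16.5 t 1.9
[ 0.731  0.639 -0.073 -0.     0.    -0.027] rows 7.0
[ 0.689  0.677  0.133  0.     0.    -0.026] rows 7.0
[-0.    -0.     0.333  0.     0.     0.   ] rows 2.4
```

```bash
python3 -m inch '.731 .639 -.073 0 0 -.027; .731 .639 -.073 0 0 -.027; .731 .639 -.073 0 0 -.027; .731 .639 -.073 0 0 -.027; .731 .639 -.073 0 0 -.027; .731 .639 -.073 0 0 -.027; .731 .639 -.073 0 0 -.027; .731 .639 -.073 0 0 -.027' -1
python3 -m inch '.689 .677 .133 0 0 -.026; .689 .677 .133 0 0 -.026; .689 .677 .133 0 0 -.026; .689 .677 .133 0 0 -.026; .689 .677 .133 0 0 -.026; .689 .677 .133 0 0 -.026; .689 .677 .133 0 0 -.026; .689 .677 .133 0 0 -.026; .689 .677 .133 0 0 -.026' -1
python3 - <<'E'
from h import *
go([(.517,.1305,.07,-10.3)])
im=snapshot("wrist"); cv2.imwrite("pics/w1.png",im[:,:,::-1])
for d in landmark_of("wrist","measure_large_grip")+landmark_of("wrist","measure_large"): print(d, ray("wrist",d["uv"],.094),ray("wrist",d["uv"],0))
d=pick("wrist","measure_large",(.608,.114));x,f=fit("wrist","measure_large",d["pixels"].astype(float),np.array([.608,.114,2.96])); print(d["p"],d["rect"],x,np.degrees(x[2]),f)
E
```

```text
clock: 2.57
tool_pos: [0.3725, 0.3751, 0.2114]
orientation: [-180.0, -0.0, -15.2]
force: [-0.9, 0.4, 0.2]
opening: 0.0874
gripper_force: 0.0
clock: 3.32
tool_pos: [0.5181, 0.1279, 0.1696]
orientation: [180.0, 0.0, -10.6]
force: [-0.0, 0.9, 0.1]
opening: 0.0877
gripper_force: 0.0
at [0.5181 0.1279 0.1696] [ 1.7995e+02  4.0000e-02 -1.0580e+01] j6 44.5 t 3.32
[-0.005 -0.008  0.332  0.     0.    -0.002] rows 2.4
{'uv': [279.7, 213.5], 'p': 0.6} [[0.51357357 0.13305121 0.094     ]] [[0.48797391 0.13839858 0.        ]]
{'uv': [405.3, 258.4], 'p': 0.89} [[0.44550652 0.01822874 0.094     ]] [[ 0.39638247 -0.01610724  0.        ]]
{'uv': [277.4, 113.0], 'p': 0.81} [[0.60373673 0.11855623 0.094     ]] [[0.60929801 0.11889404 0.        ]]
0.97 [210.6, 34.5, 132.2, 221.8] [0.61164704 0.11956606 2.98137729] 170.82033596429054 0.02282698207182933
```

View pics/w1.png

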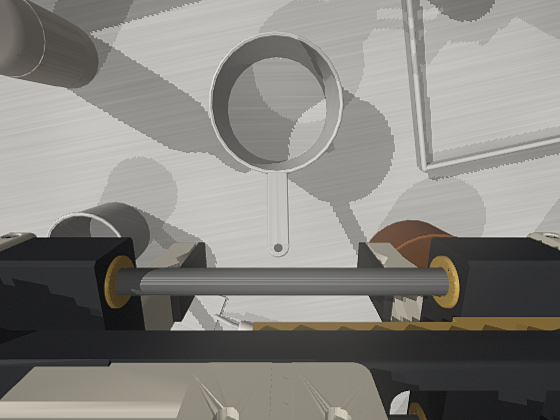

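The wrist picture shows the steel large cup, with its mouth at (277,100) and its handle end at (278,250), lying between the fingers at (205..360). The model fit error is only 2%. I go down and grip.

Run:
```python
from h import *
go([(.5203,.1338,.070,-9.2)])
go([(.5203,.1338,.070,-9.2)],start=(.517,.1305,.17,-10.3))
```

```text
at [0.5174 0.1313 0.1705] [-1.7997e+02 -2.0000e-02 -1.0250e+01] j6 44.5 t 3.52
[ 0.008 -0.01   0.335 -0.    -0.    -0.006] rows 2.4
at [0.517  0.1305 0.17  ] [-1.7997e+02 -2.0000e-02 -1.0250e+01] j6 44.5 t 3.52
[ 0.009 -0.013  0.333 -0.     0.    -0.006] rows 2.4
```

```bash
python3 -m inch '.009 -.012 .15 0 0 -.006; .009 -.012 .28 0 0 -.006; .009 -.012 .333 0 0 -.006; .009 -.012 .333 0 0 -.006; .009 -.012 .333 0 0 -.006' -1
python3 -m inch '0 0 0 0 0 0; 0 0 0 0 0 0; 0 0 0 0 0 0; 0 0 0 0 0 0; 0 0 0 0 0 0; 0 0 0 0 0 0; 0 0 0 0 0 0; 0 0 0 0 0 0' 1
```

```text
clock: 3.93
tool_pos: [0.5205, 0.1343, 0.0703]
orientation: [179.9, 0.0, -9.1]
force: [0.6, 0.2, 1.1]
opening: 0.088
gripper_force: 0.0
clock: 4.6
tool_pos: [0.5209, 0.1333, 0.0703]
orientation: [-180.0, -0.0, -9.3]
force: [0.7, 0.2, -0.1]
opening: 0.0401
gripper_force: 0.0
```

```bash
python3 -m inch '0 0 0 0 0 0; 0 0 0 0 0 0; 0 0 0 0 0 0; 0 0 0 0 0 0; 0 0 0 0 0 0; 0 0 0 0 0 0; 0 0 0 0 0 0' 1
python3 -m inch '0 0 -.02 0 0 0; 0 0 -.04 0 0 0; 0 0 -.07 0 0 0; 0 0 -.1 0 0 0; 0 0 -.1 0 0 0; 0 0 -.1 0 0 0'
python3 - <<'E'
from h import *
im=snapshot("wrist"); cv2.imwrite("pics/w2.png",im[:,:,::-1])
o=get_obs(); print(o["moment"],o["tool_pos"])
d=pick("wrist","measure_large",(.611,.119));x,f=fit("wrist","measure_large",d["pixels"].astype(float),np.array([.611,.119,2.97]),.03); print(d["p"],d["rect"],x,np.degrees(x[2]),f)
E
```

```text
clock: 5.18
tool_pos: [0.5209, 0.1333, 0.0702]
orientation: [180.0, -0.0, -9.2]
force: [-0.1, 0.3, 0.2]
opening: 0.0006
gripper_force: 0.0
clock: 5.68
tool_pos: [0.5214, 0.1337, 0.1013]
orientation: [-179.9, -0.1, -9.2]
force: [0.6, -0.9, -0.6]
opening: 0.0004
gripper_force: 0.0
[-0.02562413 -0.02128719 -0.01712819] [0.52094669 0.13346036 0.10065414]
0.73 [197.0, 3.0, 172.2, 264.0] [0.61853603 0.11445052 2.98043591] 170.76639901841753 0.3639677726760807
```

View pics/w2.png

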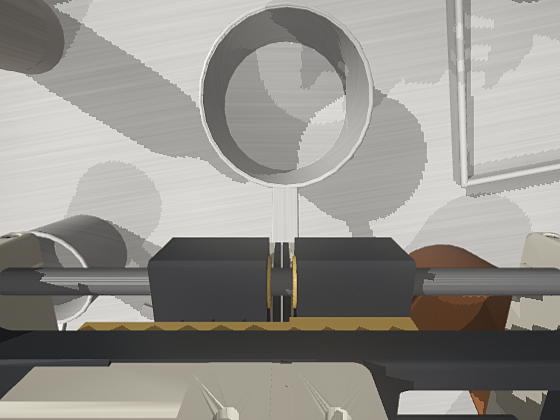

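The picture shows the cup still standing, mouth at (287,97), with its handle running under the shut fingers at (285,240). The grasp missed. I check where the cup is now before trying again.

Run:
```python
from h import *
ims={}
for c in("wrist","top","scene"):
    ims[c]=snapshot(c)
    for d in cut_out(c,"measure_large"):
        u=proj(c,[.611,.119,.035])[0]; r=d["rect"]
        if np.hypot(r[0]+r[2]/2-u[0],r[1]+r[3]/2-u[1])<60:
            x,f=fit(c,"measure_large",d["pixels"].astype(float),np.array([.611,.119,2.97])); print(c,d["p"],np.round(r),x,np.degrees(x[2]),f)
    print(c,"tcp",proj(c,[get_obs()["tool_pos"]]), "grip pt",proj(c,[[.5208,.1343,.089]]))
s=ims["scene"]; t=ims["top"]
a=cv2.resize(s[120:290,210:380,::-1],(580,580),interpolation=cv2.INTER_CUBIC)
cv2.imwrite("pics/s3.png",a)
print(get_obs()["joint_pos"])
```

```text
wrist 0.71 [194.   3. 178. 241.] [0.6114834  0.11544498 2.97266207] 170.32099038015363 0.0790930393225216
wrist tcp [[280.92182114 236.86047525]] grip pt [[279.37235397 231.69935984]]
top 0.65 [252. 172.  26.  46.] [0.61136892 0.11221169 2.9721621 ] 170.29234411713324 3.3141732283464567
top tcp [[254.79281637 207.58763106]] grip pt [[254.67274008 207.98661123]]
scene 0.97 [270. 208.  46.  64.] [0.60791821 0.11428719 2.94185227] 168.55571910823232 0.13906877921447214
scene tcp [[307.53668552 218.31715769]] grip pt [[307.71469339 220.88648379]]
[ 3.52548655e+01  1.20864493e+01 -2.36339358e+01 -2.84373061e-03
 -5.43131106e+01  4.54926073e+01]
```

View pics/s3.png

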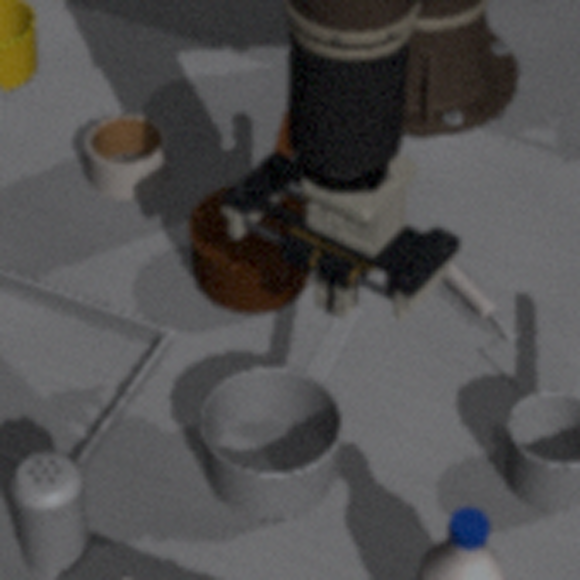

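The scene crop shows the shut fingertips at (337,315), about 25 mm above the TCP's projection (332,335). So the fingers closed just over the handle strip. I open and go lower in stages, watching the force.

```bash
python3 -m inch '0 0 0 0 0 0; 0 0 0 0 0 0; 0 0 0 0 0 0; 0 0 0 0 0 0; 0 0 0 0 0 0; 0 0 0 0 0 0; 0 0 0 0 0 0; 0 0 0 0 0 0' 0
python3 -m inch '0 .007 .05 0 0 0; 0 .007 .1 0 0 0; 0 .007 .14 0 0 0; 0 .007 .155 0 0 0; 0 .007 .155 0 0 0'
```

```text
clock: 6.75
tool_pos: [0.5209, 0.1333, 0.1003]
orientation: [-180.0, -0.0, -9.2]
force: [0.2, -0.5, 0.3]
opening: 0.0428
gripper_force: 0.0
clock: 7.17
tool_pos: [0.5198, 0.1308, 0.0527]
orientation: [179.9, 0.1, -9.3]
force: [-1.1, -0.4, -0.6]
opening: 0.044
gripper_force: 0.0
```

```bash
python3 -m inch '0 0 .01 0 0 0; 0 0 .018 0 0 0; 0 0 .018 0 0 0'
python3 -m inch '0 0 .018 0 0 0; 0 0 .018 0 0 0; 0 0 .018 0 0 0; 0 0 .018 0 0 0; 0 0 .018 0 0 0; 0 0 .018 0 0 0; 0 0 .018 0 0 0; 0 0 .018 0 0 0' 1
```

```text
clock: 7.42
tool_pos: [0.5207, 0.1314, 0.0485]
orientation: [-180.0, -0.0, -9.2]
force: [-0.2, -0.3, 0.1]
opening: 0.0438
gripper_force: 0.0
clock: 8.08
tool_pos: [0.5206, 0.1313, 0.0431]
orientation: [-180.0, -0.0, -9.2]
force: [-0.7, 0.5, 0.1]
opening: 0.0197
gripper_force: 30.0
```

The strip is gripped (19.7 mm opening, 30 N). I lift a little and look.

```bash
python3 -m inch '0 0 -.02 0 0 0; 0 0 -.04 0 0 0; 0 0 -.07 0 0 0; 0 0 -.1 0 0 0; 0 0 -.14 0 0 0; 0 0 -.17 0 0 0; 0 0 -.2 0 0 0; 0 0 -.2 0 0 0; 0 0 -.2 0 0 0'
python3 - <<'E'
from h import *
im=snapshot("wrist"); cv2.imwrite("pics/w4.png",im[:,:,::-1])
o=get_obs(); print(o["moment"],o["tool_pos"],o["force"])
E
```

```text
clock: 8.83
tool_pos: [0.5208, 0.1315, 0.1036]
orientation: [-179.9, -0.1, -9.3]
force: [0.1, -0.2, -2.2]
opening: 0.0193
gripper_force: 30.0
[-0.0458389   0.25647124  0.04787216] [0.52031821 0.13122586 0.10292625] [-0.56516048 -0.11263771 -2.66477488]
```

View pics/w4.png

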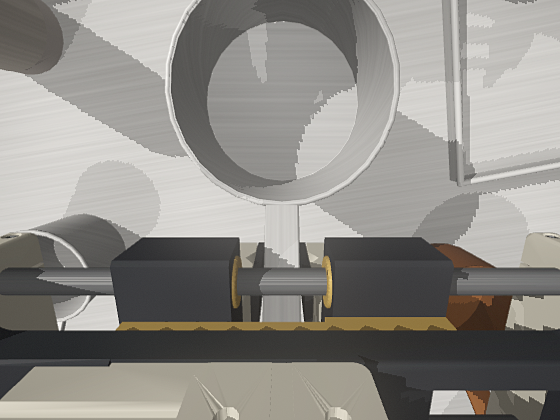

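The cup is held: mouth at (283,90), handle between the pads at (282,270). I measure any tilt from the rim and floor circles.

```bash
cat >> h.py <<'E'
from scipy.optimize import least_squares
def cuppose(k,meas,o):
    """meas: rim L,R cols, rim bottom row, floor L,R cols, floor top,bottom rows. returns cup origin & tilt in tool-ish frame"""
    r=RIM[k]; a=np.linspace(0,2*np.pi,180)
    rim=np.c_[r*np.cos(a),r*np.sin(a),0*a+.07]; fl=np.c_[(r-.0053)*np.cos(a),(r-.0053)*np.sin(a),0*a+.004]
    def f(q):
        Rm=Ro.from_rotvec([q[3],q[4],0])
        A=proj("wrist",Rm.apply(rim)+q[:3]); B=proj("wrist",Rm.apply(fl)+q[:3])
        return np.array([A[:,0].min(),A[:,0].max(),A[:,1].max(),B[:,0].min(),B[:,0].max(),B[:,1].min(),B[:,1].max()])-meas
    T=Ro.from_euler("xyz",o["orientation"],degrees=True); p=np.array(o["tool_pos"])
    s=least_squares(f,np.r_[p+T.apply([r+.03,0,.05]),0,0])
    q=s.x; ax=Ro.from_rotvec([q[3],q[4],0]).apply([0,0,1])
    print("cup",np.round(q[:3],4),"tool-frame",np.round(T.inv().apply(q[:3]-p),4),"up axis in tool",np.round(T.inv().apply(ax),3),"res",np.round(s.fun,1))
E
python3 - <<'E'
from h import *
cuppose("measure_large",[166,400,205,207,358,22,182],get_obs())
E
```

```text
cup [0.6085 0.1157 0.057 ] tool-frame [0.0895 0.0011 0.0459] up axis in tool [ 0.045  0.001 -0.999] res [ 0.3 -0.3 -0.1 -0.5  0.5 -0.2  0.3]
```

The cup hangs with about 2.6° of sag, which I'll cancel with a small tool pitch. I plan the carry with the cup's handle at 90° in the tray.

Run:
```python
from h import *
go([(.575,.045,.125,-50,2.6),(.619,-.0504,.12,-90,2.6),(.619,-.0504,.055,-90,2.6)],start=(.5203,.1315,.1027,-9.2))
```

```text
at [0.5203 0.1315 0.1027] [-1.7998e+02  1.0000e-02 -9.2600e+00] j6 45.7 t 8.88
[ 0.226  0.255 -0.074 -0.005  0.014  0.227] rows 5.7
[ 0.337  0.092  0.032 -0.01  -0.     0.222] rows 5.6
[-0.01  -0.     0.216  0.     0.     0.   ] rows 1.6
```

```bash
python3 -m inch '.01 .01 -.02 0 .002 .01; .03 .035 -.05 -.001 .004 .03; .06 .07 -.074 -.002 .006 .06; .1 .11 -.074 -.003 .008 .095; .14 .155 -.074 -.004 .01 .13; .18 .2 -.074 -.005 .012 .17; .21 .235 -.074 -.005 .014 .205; .226 .255 -.074 -.005 .014 .227; .226 .255 -.074 -.005 .014 .227'
python3 -m inch '.03 .01 0 -.001 0 .02; .08 .02 0 -.002 0 .05; .13 .035 0 -.004 0 .085; .19 .05 .01 -.006 0 .125; .25 .07 .02 -.007 0 .165; .3 .08 .03 -.009 0 .2; .337 .092 .032 -.01 0 .222; .337 .092 .032 -.01 0 .222; .337 .092 .032 -.01 0 .222'
python3 - <<'E'
from h import *
im=snapshot("wrist"); cv2.imwrite("pics/w5.png",im[:,:,::-1])
snapshot("top")
for d in cut_out("top","tray")[:1]:
  m=d["pixels"].astype(np.uint8); print(d["p"],d["rect"],ray("top",[[d["rect"][0]+d["rect"][2]/2,d["rect"][1]+d["rect"][3]/2]],.01))
o=get_obs(); print(o["moment"],o["force"]);go([(.619,-.0504,.055,-90,2.6)])
E
```

```text
clock: 9.63
tool_pos: [0.575, 0.0435, 0.124]
orientation: [179.9, -2.6, -50.4]
force: [0.5, 0.3, -2.3]
opening: 0.0191
gripper_force: 30.0
clock: 10.38
tool_pos: [0.6187, -0.0508, 0.1192]
orientation: [180.0, -2.6, -90.0]
force: [-0.1, 0.6, -1.9]
opening: 0.0194
gripper_force: 30.0
[ 4.76816699e-01 -5.97655211e-02 -2.64511865e-04] [-0.09704763 -0.24324165 -1.90440758]
at [ 0.6187 -0.05    0.12  ] [-179.96   -2.58  -89.97] j6 -16.6 t 10.53
[-0.008 -0.001  0.217 -0.     0.     0.   ] rows 1.6
```

View pics/w5.png

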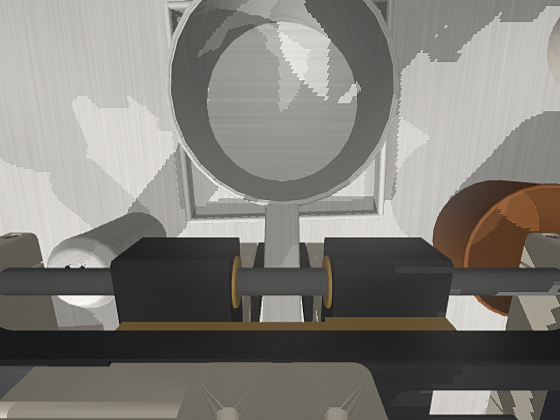

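The cup is over the tray, whose near corners show at (190,216) and (382,214). I check the tray centre from those and the tilt.

Run:
```python
from h import *
w=ray("wrist",[[190,217],[383,215],[165,3],[395,3]],.02); print(np.round(w,4))
m=w[:2].mean(0); e=w[1]-w[0]; print(np.linalg.norm(e), m+np.array([-abs(e[1])*0+e[1]/np.linalg.norm(e)*-.1*0,0,0]))
n=np.array([e[1],-e[0]])/np.linalg.norm(e[:2]); n=n if n[1]<0 else -n
print("centre",m[:2]+.1*n)
cuppose("measure_large",[171,396,202,207,357,22,182],get_obs())
```

```text
[[ 0.7149 -0.0393  0.02  ]
 [ 0.5142 -0.0416  0.02  ]
 [ 0.7239 -0.2364  0.02  ]
 [ 0.5182 -0.2364  0.02  ]]
0.20071827178448667 [ 0.61450451 -0.04047154  0.02      ]
centre [ 0.61563193 -0.14046519]
cup [ 0.6191 -0.1419  0.0731] tool-frame [ 0.0897 -0.0003  0.051 ] up axis in tool [ 0.039  0.013 -0.999] res [-0.7  0.8  0.3  0.5 -0.6  1.  -1.6]
```

```bash
python3 -m inch '-.002 0 .05 0 0 0; -.005 0 .11 0 0 0; -.007 0 .16 0 0 0; -.008 0 .18 0 0 0; -.009 0 .19 0 0 0; -.009 0 .195 0 0 0; -.009 0 .2 0 0 0; -.009 0 .205 0 0 0; -.009 0 .205 0 0 0'
python3 -m inch '0 0 .005 0 0 0; 0 0 .01 0 0 0; 0 0 .015 0 0 0; -.001 0 .02 0 0 0; -.001 0 .02 0 0 0'
```

```text
clock: 11.28
tool_pos: [0.6194, -0.0507, 0.0591]
orientation: [-179.9, -2.6, -90.1]
force: [0.1, 0.3, -2.0]
opening: 0.0193
gripper_force: 30.0
clock: 11.7
tool_pos: [0.6188, -0.0508, 0.0522]
orientation: [-180.0, -2.6, -90.1]
force: [0.4, -0.3, -2.8]
opening: 0.0195
gripper_force: 30.0
```

```bash
python3 -m inch '0 0 .003 0 0 0; 0 0 .006 0 0 0; 0 0 .009 0 0 0; 0 0 .012 0 0 0; 0 0 .012 0 0 0'
python3 -m inch '0 0 .003 0 0 0; 0 0 .006 0 0 0; 0 0 .009 0 0 0; 0 0 .009 0 0 0'
```

```text
clock: 12.12
tool_pos: [0.6189, -0.0509, 0.0488]
orientation: [-180.0, -2.6, -90.1]
force: [-0.0, 0.3, -3.4]
opening: 0.0195
gripper_force: 30.0
clock: 12.45
tool_pos: [0.6189, -0.051, 0.0461]
orientation: [-180.0, -2.6, -90.1]
force: [-0.0, 0.3, -3.2]
opening: 0.0194
gripper_force: 30.0
```

```bash
python3 -m inch '0 0 .003 0 0 0; 0 0 .005 0 0 0; 0 0 .005 0 0 0'
python3 -m inch '0 0 .003 0 0 0; 0 0 .005 0 0 0; 0 0 .005 0 0 0'
```

```text
clock: 12.7
tool_pos: [0.6195, -0.0508, 0.0454]
orientation: [-179.9, -2.6, -90.1]
force: [-0.1, 1.9, 2.5]
opening: 0.0194
gripper_force: 30.0
clock: 12.95
tool_pos: [0.62, -0.0504, 0.0451]
orientation: [-179.8, -2.6, -90.1]
force: [-3.9, 5.3, 11.5]
opening: 0.0194
gripper_force: 30.1
```

Contact was gentle. I ease off, open and rise.

```bash
python3 -m inch '0 0 -.005 0 0 0; 0 0 -.005 0 0 0; 0 0 -.005 0 0 0' 
python3 -m inch '0 0 0 0 0 0; 0 0 0 0 0 0; 0 0 0 0 0 0; 0 0 0 0 0 0; 0 0 0 0 0 0' -.2
python3 -m inch '.005 0 -.05 0 0 0; .01 0 -.15 0 0 0; .014 0 -.28 0 0 0; .014 0 -.4 0 0 0; .014 0 -.4 0 0 0; .014 0 -.4 0 0 0' -1
python3 - <<'E'
from h import *
snapshot("wrist")
d=cut_out("wrist","measure_large")
for e in d[:2]:
  x,f=fit("wrist","measure_large",e["pixels"].astype(float),np.array([.618,-.142,np.pi/2]),.003); print(e["p"],x,np.degrees(x[2]),f)
go([(.575,-.18,.185,-16),(.47,-.3,.185,-16)])
E
```

```text
clock: 13.2
tool_pos: [0.6197, -0.0508, 0.0455]
orientation: [-179.9, -2.6, -90.1]
force: [-1.7, 3.8, 6.3]
opening: 0.0193
gripper_force: 30.0
clock: 13.62
tool_pos: [0.6189, -0.0513, 0.0445]
orientation: [-180.0, -2.6, -90.1]
force: [0.3, -0.7, 0.1]
opening: 0.0471
gripper_force: 0.0
clock: 14.12
tool_pos: [0.6205, -0.0496, 0.1677]
orientation: [-179.7, -2.5, -90.1]
force: [-0.6, 0.3, -1.2]
opening: 0.0852
gripper_force: 0.0
0.88 [0.27466667 0.45688889 2.11524077] 121.19436884601102 1.0
0.82 [ 0.61705791 -0.14189459  1.56257996] 89.52923677869364 0.04048025092744589
at [ 0.6184 -0.0499  0.1644] [-179.99   -2.57  -90.14] j6 -16.5 t 14.22
[ 0.437  0.144 -0.049  0.009 -0.012 -0.412] rows 10.4
[-0.226  0.481  0.     0.     0.     0.   ] rows 3.8
```

Run:
```python
from h import *
go([(.5,-.21,.19,-50),(.4065,-.338,.17,-16.7)])
```

```text
at [ 0.6184 -0.0499  0.1644] [-179.99   -2.57  -90.14] j6 -16.5 t 14.22
[ 0.538  0.393 -0.061  0.005 -0.014 -0.223] rows 5.6
[ 0.127  0.513  0.067  0.     0.    -0.185] rows 4.7
```

```bash
python3 -m inch '.538 .393 -.061 .005 -.014 -.223; .538 .393 -.061 .005 -.014 -.223; .538 .393 -.061 .005 -.014 -.223; .538 .393 -.061 .005 -.014 -.223; .538 .393 -.061 .005 -.014 -.223; .538 .393 -.061 .005 -.014 -.223; .538 .393 -.061 .005 -.014 -.223' -1
python3 -m inch '.127 .513 .067 0 0 -.185; .127 .513 .067 0 0 -.185; .127 .513 .067 0 0 -.185; .127 .513 .067 0 0 -.185; .127 .513 .067 0 0 -.185; .127 .513 .067 0 0 -.185; .127 .513 .067 0 0 -.185'
python3 - <<'E'
from h import *
snapshot("wrist")
for e in cut_out("wrist","measure_medium")[:3]:
  x,f=fit("wrist","measure_medium",e["pixels"].astype(float),np.array([.487,-.36,2.85])); print(e["p"],e["rect"],x,np.degrees(x[2]),f)
  if f<.2:
    g=x[:2]+.082*np.array([np.cos(x[2]),np.sin(x[2])]); go([(*g,.045,np.degrees(x[2])-180)])
E
```

```text
clock: 14.8
tool_pos: [0.4989, -0.2116, 0.1895]
orientation: [180.0, 0.1, -49.9]
force: [0.7, 0.0, -1.1]
opening: 0.0874
gripper_force: 0.0
clock: 15.38
tool_pos: [0.4072, -0.3379, 0.1689]
orientation: [-180.0, 0.1, -17.0]
force: [1.0, -0.8, 0.3]
opening: 0.0874
gripper_force: 0.0
0.89 [223.2, 60.1, 112.9, 197.9] [ 0.48948015 -0.35941058  2.86462496] 164.13091988472942 0.029139208223418443
at [ 0.4081 -0.3374  0.1695] [-1.7996e+02  3.0000e-02 -1.6880e+01] j6 91.5 t 15.48
[ 0.008 -0.003  0.415 -0.     0.    -0.006] rows 3.0
0.89 [363.9, 247.5, 53.1, 71.9] [-0.08337037 -0.05185185  5.0462963 ] 289.13147995027623 1.0
```

```bash
python3 -m inch '.008 -.003 .12 0 0 -.004; .01 -.003 .25 0 0 -.005; .01 -.003 .36 0 0 -.005; .01 -.003 .42 0 0 -.005; .01 -.003 .42 0 0 -.005; .01 -.003 .42 0 0 -.005' 0
python3 -m inch '0 0 0 0 0 0; 0 0 0 0 0 0; 0 0 0 0 0 0; 0 0 0 0 0 0; 0 0 0 0 0 0; 0 0 0 0 0 0; 0 0 0 0 0 0' 1
python3 -m inch '0 0 -.02 0 0 0; 0 0 -.04 0 0 0; 0 0 -.07 0 0 0; 0 0 -.1 0 0 0; 0 0 -.14 0 0 0; 0 0 -.17 0 0 0; 0 0 -.2 0 0 0; 0 0 -.2 0 0 0; 0 0 -.2 0 0 0'
python3 - <<'E'
from h import *
im=snapshot("wrist"); cv2.imwrite("pics/w6.png",im[:,:,::-1])
o=get_obs(); print(o["moment"],o["tool_pos"],o["force"])
E
```

```text
clock: 15.98
tool_pos: [0.4109, -0.3373, 0.0437]
orientation: [-180.0, 0.1, -15.8]
force: [-0.1, -0.0, 0.3]
opening: 0.0531
gripper_force: 0.0
clock: 16.57
tool_pos: [0.4107, -0.3383, 0.0448]
orientation: [-180.0, -0.1, -15.8]
force: [-1.1, 2.4, 6.2]
opening: 0.0191
gripper_force: 30.0
clock: 17.32
tool_pos: [0.4109, -0.3382, 0.1047]
orientation: [-180.0, -0.1, -15.8]
force: [-0.9, 1.1, -1.6]
opening: 0.019
gripper_force: 30.0
[ 0.00433152  0.11547632 -0.02620432] [ 0.41045833 -0.3379649   0.10402579] [ 0.61839958  0.11567565 -2.20875088]
```

View pics/w6.png

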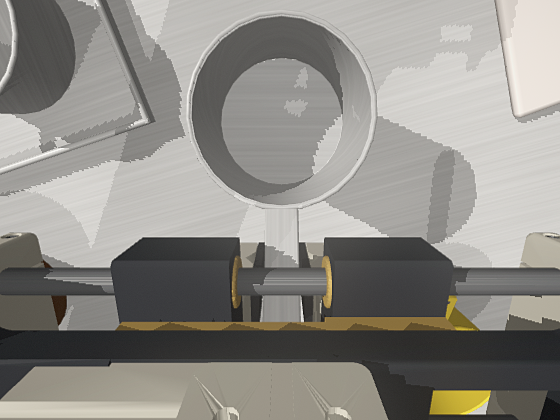

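The medium cup is held: rim spans columns 187–377 with its bottom at row 209, floor 221–343 by 58–184.

Run:
```python
from h import *
cuppose("measure_medium",[187,377,209,221,343,58,184],get_obs())
o=get_obs(); print(o["tool_pos"])
```

```text
cup [ 0.4843 -0.3595  0.0556] tool-frame [0.0769 0.0007 0.0485] up axis in tool [ 0.037 -0.001 -0.999] res [ 0.5 -0.5 -0.1 -0.2  0.2 -0.7  1. ]
[ 0.41045833 -0.3379649   0.10402579]
```

Run:
```python
from h import *
go([(.5477,-.102,.15,-30,2.1)],start=(.4106,-.338,.104,-15.8))
```

```text
at [ 0.4106 -0.338   0.104 ] [-1.7994e+02 -3.0000e-02 -1.5780e+01] j6 92.6 t 17.37
[ 0.226 -0.881 -0.153 -0.001  0.012  0.079] rows 6.6
```

```bash
python3 -m inch '0 0 -.05 0 .002 0; .01 -.03 -.12 0 .004 .005; .03 -.1 -.16 0 .008 .01; .06 -.21 -.17 0 .012 .02; .09 -.33 -.17 0 .012 .03; .12 -.45 -.17 0 .012 .04; .15 -.57 -.17 0 .012 .05; .18 -.68 -.17 -.001 .012 .06; .2 -.78 -.16 -.001 .012 .07; .22 -.85 -.155 -.001 .012 .078'
python3 -m inch '.006 -.031 .002 0 0 .001; .006 -.031 .002 0 0 .001; .006 -.031 .002 0 0 .001'
python3 - <<'E'
from h import *
im=snapshot("wrist"); cv2.imwrite("pics/w7.png",im[:,:,::-1])
go([(.5477,-.102,.13,-30,2.1)])
E
```

```text
clock: 18.2
tool_pos: [0.5437, -0.1082, 0.1498]
orientation: [-179.9, -2.1, -29.8]
force: [0.2, -0.5, -2.5]
opening: 0.0189
gripper_force: 30.0
clock: 18.45
tool_pos: [0.5491, -0.1034, 0.1494]
orientation: [-179.9, -2.1, -29.9]
force: [-1.4, -0.2, -2.6]
opening: 0.0194
gripper_force: 30.0
at [ 0.5489 -0.1039  0.1497] [-179.91   -2.1   -29.97] j6 48.9 t 18.5
[-0.009 -0.003  0.065 -0.    -0.     0.   ] rows 0.5
```

View pics/w7.png

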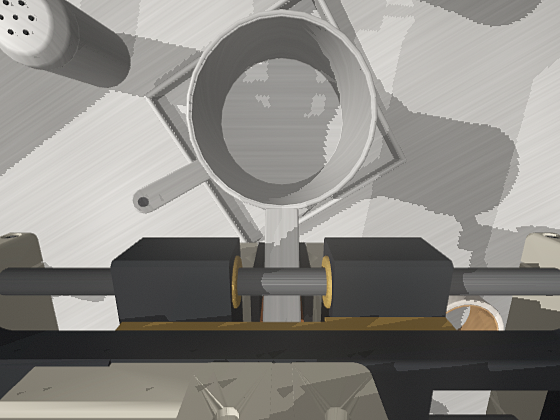

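Medium cup hangs over the large one: rim columns 189–376, floor 221–343 by 58–184, large handle end at (143,202). That was my tenth picture, so from here I work by numbers only.

Run:
```python
from h import *
cuppose("measure_medium",[189,376,208,221,343,58,184],get_obs())
# large handle end tip seen at about (143,206) outer end, centre of hole (143,202)
print(ray("wrist",[[143,202],[134,208]],.118), "expected tip",.617,-.142+.133)
```

```text
cup [ 0.6169 -0.1436  0.102 ] tool-frame [0.077  0.0004 0.0505] up axis in tool [ 0.035  0.003 -0.999] res [ 0.  -0.  -0.   0.3 -0.3 -0.3  0.4]
[[ 0.61994493 -0.01797789  0.118     ]
 [ 0.61956776 -0.00886655  0.118     ]] expected tip 0.617 -0.00899999999999998
```

```bash
python3 -m inch '-.001 -.004 .03 0 0 0; -.002 -.006 .07 0 0 0; -.004 -.006 .1 0 0 0; -.005 -.006 .13 0 0 0; -.006 -.006 .16 0 0 0; -.006 -.006 .16 0 0 0'
python3 -m inch '-.001 0 .03 0 0 0; -.002 0 .06 0 0 0; -.003 0 .09 0 0 0; -.004 0 .105 0 0 0; -.004 0 .115 0 0 0; -.004 0 .115 0 0 0'
```

```text
clock: 19.0
tool_pos: [0.549, -0.1023, 0.1]
orientation: [-180.0, -2.0, -30.0]
force: [-0.5, 0.2, -2.3]
opening: 0.0191
gripper_force: 30.0
clock: 19.5
tool_pos: [0.5503, -0.1019, 0.0669]
orientation: [-179.9, -2.1, -30.0]
force: [0.2, 0.3, -2.1]
opening: 0.0193
gripper_force: 30.0
```

```bash
python3 -m inch '0 0 .007 0 0 0; 0 0 .014 0 0 0; -.001 0 .02 0 0 0; -.001 0 .025 0 0 0; -.001 0 .03 0 0 0; -.001 0 .035 0 0 0; -.001 0 .035 0 0 0'
python3 -m inch '0 0 .003 0 0 0; 0 0 .006 0 0 0; 0 0 .009 0 0 0; 0 0 .009 0 0 0'
```

```text
clock: 20.08
tool_pos: [0.5506, -0.1019, 0.057]
orientation: [-179.9, -2.2, -30.0]
force: [0.0, -0.4, -1.9]
opening: 0.0193
gripper_force: 30.0
clock: 20.42
tool_pos: [0.5508, -0.102, 0.0544]
orientation: [-179.9, -2.2, -30.0]
force: [-0.2, 0.7, -2.2]
opening: 0.0191
gripper_force: 30.0
```

```bash
python3 -m inch '-.001 0 .003 0 0 0; -.002 0 .006 0 0 0; -.002 0 .009 0 0 0; -.002 0 .009 0 0 0'
python3 -m inch '0 0 .003 0 0 0; 0 0 .005 0 0 0; 0 0 .005 0 0 0'
```

```text
clock: 20.75
tool_pos: [0.5504, -0.1017, 0.0519]
orientation: [-179.9, -2.2, -30.0]
force: [-0.0, 0.2, -1.1]
opening: 0.0193
gripper_force: 30.0
clock: 21.0
tool_pos: [0.5507, -0.1017, 0.0518]
orientation: [-179.9, -2.2, -30.0]
force: [-5.7, 3.0, 12.1]
opening: 0.0194
gripper_force: 30.0
```

Contact came at the expected height (0.052). I ease off, release, rise and check the fit.

```bash
python3 -m inch '0 0 -.004 0 0 0; 0 0 -.004 0 0 0; 0 0 -.004 0 0 0' 
python3 -m inch '0 0 0 0 0 0; 0 0 0 0 0 0; 0 0 0 0 0 0; 0 0 0 0 0 0; 0 0 0 0 0 0' -.2
python3 -m inch '.004 0 -.05 0 0 0; .008 0 -.15 0 0 0; .012 0 -.28 0 0 0; .015 0 -.41 0 0 0; .015 0 -.41 0 0 0; .015 0 -.41 0 0 0'
python3 - <<'E'
from h import *
im=snapshot("wrist"); cv2.imwrite("pics/w8.png",im[:,:,::-1])
for k,z in(("measure_medium",.007),("measure_large",.003)):
 for e in cut_out("wrist",k)[:3]:
  x,f=fit("wrist",k,e["pixels"].astype(float),np.array([.618,-.142,np.radians(150 if "med" in k else 90)]),z); print(k,e["p"],np.round(e["rect"]),np.round(x,4),np.degrees(x[2]),f)
go([(.52,.12,.22,-15),(.4215,.35,.17,-6)])
E
```

```text
clock: 21.25
tool_pos: [0.5506, -0.1016, 0.0517]
orientation: [-179.8, -2.2, -30.0]
force: [-1.6, 0.5, 2.3]
opening: 0.0197
gripper_force: 30.0
clock: 21.67
tool_pos: [0.5505, -0.1017, 0.0514]
orientation: [-179.9, -2.2, -30.0]
force: [0.3, 0.8, -0.6]
opening: 0.0471
gripper_force: 0.0
clock: 22.17
tool_pos: [0.5518, -0.1017, 0.1775]
orientation: [-179.7, -2.4, -30.0]
force: [-0.3, 0.1, -1.4]
opening: 0.0522
gripper_force: 0.0
measure_medium 0.64 [230.  72. 109. 197.] [ 0.6159 -0.141   2.6171] 149.9495054476938 0.04947349627996883
measure_medium 0.37 [152.  58. 195. 150.] [ 0.6293 -0.1425  1.6919] 96.93694274220505 2.1693276761900373
measure_large 0.92 [154.  64. 192. 145.] [ 0.6163 -0.1423  1.5649] 89.66198786549691 1.9178088538214266
measure_large 0.67 [243. 295.  88.  30.] [0.1556 0.091  3.9033] 223.6429951770167 1.0
measure_large 0.2 [ 24.   0. 123.  95.] [0.178  0.1213 3.2041] 183.58310653803449 1.0
at [ 0.5493 -0.1019  0.1736] [-179.9    -2.09  -30.01] j6 48.7 t 22.32
[-0.449 -0.592 -0.17   0.001 -0.012 -0.083] rows 5.5
[-0.516 -0.656  0.167  0.     0.    -0.05 ] rows 6.1
```

Run:
```python
from h import *
go([(.49,.12,.21,-16),(.4324,.355,.17,-5.7)])
```

```text
at [ 0.5493 -0.1019  0.1736] [-179.9    -2.09  -30.01] j6 48.7 t 22.32
[-0.536 -0.542 -0.14   0.001 -0.012 -0.078] rows 5.6
[-0.4   -0.7    0.133  0.     0.    -0.057] rows 5.9
```

```bash
python3 -m inch '-.05 -.05 -.1 0 -.004 -.01; -.536 -.542 -.14 .001 -.012 -.078; -.536 -.542 -.14 .001 -.012 -.078; -.536 -.542 -.14 .001 -.012 -.078; -.536 -.542 -.14 .001 -.012 -.078; -.536 -.542 -.14 .001 -.012 -.078; -.536 -.542 -.14 .001 -.012 -.078; -.536 -.542 -.14 .001 -.012 -.078' -1
python3 -m inch '-.4 -.7 .133 0 0 -.057; -.4 -.7 .133 0 0 -.057; -.4 -.7 .133 0 0 -.057; -.4 -.7 .133 0 0 -.057; -.4 -.7 .133 0 0 -.057; -.4 -.7 .133 0 0 -.057; -.4 -.7 .133 0 0 -.057; -.4 -.7 .133 0 0 -.057'
python3 - <<'E'
from h import *
snapshot("wrist")
for e in cut_out("wrist","measure_small")[:3]:
  x,f=fit("wrist","measure_small",e["pixels"].astype(float),np.array([.504,.348,3.04])); print(e["p"],e["rect"],x,np.degrees(x[2]),f)
  if f<.3:
    g=x[:2]+.072*np.array([np.cos(x[2]),np.sin(x[2])]); go([(*g,.044,np.degrees(x[2])-180)])
E
```

```text
clock: 22.98
tool_pos: [0.4898, 0.1218, 0.2097]
orientation: [180.0, 0.1, -15.7]
force: [0.2, -0.7, -0.9]
opening: 0.0878
gripper_force: 0.0
clock: 23.65
tool_pos: [0.4328, 0.3548, 0.169]
orientation: [179.8, 0.1, -5.6]
force: [0.5, -0.3, 0.2]
opening: 0.0879
gripper_force: 0.0
0.59 [239.4, 83.0, 89.3, 178.6] [0.50525715 0.34302364 3.01971418] 173.01687776319991 0.037040282891962505
at [0.4334 0.3535 0.1701] [ 1.7992e+02  2.0000e-02 -5.7400e+00] j6 25.0 t 23.75
[0.002 0.005 0.42  0.    0.    0.007] rows 3.0
```

```bash
python3 -m inch '.002 .007 .12 0 0 .007; .002 .007 .25 0 0 .007; .002 .007 .36 0 0 .007; .002 .007 .42 0 0 .007; .002 .007 .42 0 0 .007; .002 .007 .42 0 0 .007' 0
python3 -m inch '0 0 0 0 0 0; 0 0 0 0 0 0; 0 0 0 0 0 0; 0 0 0 0 0 0; 0 0 0 0 0 0; 0 0 0 0 0 0; 0 0 0 0 0 0' 1
python3 -m inch '0 0 -.02 0 0 0; 0 0 -.04 0 0 0; 0 0 -.07 0 0 0; 0 0 -.1 0 0 0; 0 0 -.14 0 0 0; 0 0 -.17 0 0 0; 0 0 -.2 0 0 0; 0 0 -.2 0 0 0; 0 0 -.2 0 0 0'
python3 - <<'E'
from h import *
snapshot("wrist"); o=get_obs(); print(o["moment"],o["tool_pos"],o["force"])
d=pick("wrist","measure_small",(.505,.343)); m=d["pixels"].copy(); m[232:]=0
print(d["p"],d["rect"])
r=RIM["measure_small"]
T=Ro.from_euler("xyz",o["orientation"],degrees=True); p=np.array(o["tool_pos"])
def f(q):
    S=Ro.from_euler("y",q[3])
    im=np.zeros((420,560),np.uint8)
    for b in model("measure_small",0,0,np.pi):
        b=b*[1,-1,-1]; X=T.apply(S.apply(b)+q[:3])+p
        cv2.fillConvexPoly(im,np.round(cv2.convexHull(proj("wrist",X).astype(np.float32))*256).astype(np.int32),255,cv2.LINE_AA,8)
    im=im/255.; im[232:]=0
    return np.abs(im-m).sum()/m.sum()
for t0 in(-.04,.0,.04):
    s=minimize(f,[.07,0,.047,t0],method="Nelder-Mead",options=dict(initial_simplex=np.array([.07,0,.047,t0])+np.vstack([np.zeros(4),np.diag([.006,.006,.006,.04])]),xatol=1e-4,fatol=1e-4)); print(np.round(s.x,4),round(s.fun,4))
E
```

```text
clock: 24.25
tool_pos: [0.4342, 0.3511, 0.045]
orientation: [179.9, -0.0, -7.0]
force: [0.2, -0.4, 0.7]
opening: 0.0534
gripper_force: 0.0
clock: 24.83
tool_pos: [0.4338, 0.3533, 0.0459]
orientation: [-179.9, -0.1, -6.9]
force: [-2.1, 0.2, 6.8]
opening: 0.0192
gripper_force: 30.0
clock: 25.58
tool_pos: [0.4337, 0.3531, 0.1057]
orientation: [-179.9, -0.1, -7.0]
force: [0.2, 0.1, -2.7]
opening: 0.019
gripper_force: 30.0
[-0.04999724  0.13577461  0.0131358 ] [0.43345357 0.35269168 0.10505373] [ 0.58180098  0.27459186 -2.22994579]
0.56 [206.9, 49.3, 148.8, 272.5]
[ 0.0694  0.0006  0.0475 -0.0109] 0.0105
[0.0706 0.0006 0.0475 0.0103] 0.0103
[0.0721 0.0006 0.0474 0.0352] 0.0101
```

Run:
```python
from h import *
go([(.49,.12,.205,8,1.4),(.5559,-.1768,.20,30,1.4)],start=(.4337,.3525,.1052,-7))
```

```text
at [0.4337 0.3525 0.1052] [-179.99    0.     -6.96] j6 23.8 t 25.68
[ 0.281  0.746 -0.333  0.001  0.008 -0.083] rows 6.2
[ 0.079  1.01   0.019  0.003  0.    -0.122] rows 7.3
```

```bash
python3 -m inch '0 0 -.06 0 .002 0; .01 .03 -.15 0 .004 -.003; .03 .1 -.25 0 .006 -.01; .07 .2 -.31 0 .008 -.02; .11 .31 -.333 .001 .008 -.035; .16 .43 -.333 .001 .008 -.05; .21 .55 -.333 .001 .008 -.062; .25 .66 -.333 .001 .008 -.074; .281 .746 -.333 .001 .008 -.083; .281 .746 -.333 .001 .008 -.083'
python3 -m inch '0 .06 0 0 0 -.007; .01 .16 0 0 0 -.02; .02 .28 .005 .001 0 -.034; .03 .41 .01 .001 0 -.05; .04 .54 .012 .002 0 -.066; .05 .67 .015 .002 0 -.082; .06 .79 .017 .003 0 -.097; .07 .89 .019 .003 0 -.109; .076 .96 .019 .003 0 -.117; .079 1 .019 .003 0 -.122'
python3 -m inch '0 0 0 0 0 0; 0 0 0 0 0 0; 0 0 0 0 0 0'
python3 - <<'E'
from h import *
im=snapshot("wrist"); cv2.imwrite("pics/w9.png",im[:,:,::-1]); o=get_obs()
print(o["force"],o["moment"])
go([(.5559,-.1768,.14,30,1.4)])
T=Ro.from_euler("xyz",o["orientation"],degrees=True); p=np.array(o["tool_pos"])
print("cup at",T.apply([.0705,.0006,.047])+p)
for k,z,h in(("measure_medium",.007,150),("measure_large",.003,90),("measure_small",.15,210)):
 for e in cut_out("wrist",k)[:3]: print(k,round(e["p"],2),np.round(e["rect"]),e["pixels"].sum())
g=cv2.cvtColor(im,cv2.COLOR_RGB2GRAY)
# visible rims: project expected large/medium rims for comparison
E
```

```text
clock: 26.52
tool_pos: [0.4899, 0.1163, 0.2042]
orientation: [180.0, -1.4, 7.9]
force: [0.4, -1.3, -1.0]
opening: 0.0194
gripper_force: 30.0
clock: 27.35
tool_pos: [0.5552, -0.1758, 0.1983]
orientation: [-180.0, -1.4, 29.9]
force: [0.6, -0.3, -1.7]
opening: 0.0192
gripper_force: 30.0
clock: 27.6
tool_pos: [0.5551, -0.1729, 0.199]
orientation: [-180.0, -1.4, 29.9]
force: [-0.1, 0.3, -1.7]
opening: 0.0192
gripper_force: 30.0
[-0.31079638 -0.64549057 -1.75486569] [-0.14828623  0.16016123  0.02847142]
at [ 0.5552 -0.1726  0.1993] [-179.98   -1.46   29.97] j6 118.8 t 27.65
[-0.01   0.013  0.197 -0.    -0.    -0.   ] rows 1.4
cup at [ 0.61759748 -0.13730597  0.15411605]
measure_medium 0.73 [171. 166.  54.  37.] 1123
measure_large 0.65 [ 42. 195. 128. 137.] 7392
measure_large 0.63 [152.  51.  64.  47.] 1596
measure_small 0.66 [206.  48. 152. 274.] 22190
```

Run:
```python
from h import *
snapshot("wrist")
sm=cut_out("wrist","measure_small")[0]["pixels"]; occ=cv2.dilate(sm.astype(np.uint8),np.ones((7,7)))>0
for k,z,h,c in(("measure_medium",.007,150,(198,184)),("measure_large",.003,90,(184,75))):
  e=min(cut_out("wrist",k),key=lambda e:np.hypot(e["rect"][0]+e["rect"][2]/2-c[0],e["rect"][1]+e["rect"][3]/2-c[1])); m=e["pixels"]
  r=cv2.boundingRect(m.astype(np.uint8)); W=np.zeros_like(m); W[max(r[1]-15,0):r[1]+r[3]+15,max(r[0]-15,0):r[0]+r[2]+15]=1; W&=~occ
  def f(q):
    im=np.zeros((420,560),np.uint8); H=model(k,q[0],q[1],np.radians(h),z)[1]
    cv2.fillConvexPoly(im,np.round(cv2.convexHull(proj("wrist",H).astype(np.float32))*256).astype(np.int32),255,cv2.LINE_AA,8)
    return (np.abs(im/255.-m)*W).sum()/m.sum()
  s=minimize(f,[.617,-.1415],method="Nelder-Mead",options=dict(initial_simplex=[[.617,-.1415],[.624,-.1415],[.617,-.135]])); print(k,round(e["p"],2),np.round(s.x,4),round(s.fun,3))
# small held, from same camera: fit by silhouette at assumed level pose
m=sm.astype(float); m[232:]=0
def g(q):
    a=sil("wrist","measure_small",(q[0],q[1],np.radians(210)),q[2]); a[232:]=0; return np.abs(a-m).sum()/m.sum()
s=minimize(g,[.6176,-.1373,.154],method="Nelder-Mead",options=dict(initial_simplex=[[.6176,-.1373,.154],[.623,-.1373,.154],[.6176,-.132,.154],[.6176,-.1373,.16]])); print("small",np.round(s.x,4),round(s.fun,3))
go([])
```

```text
measure_medium 0.61 [ 0.6221 -0.1432] 0.153
measure_large 0.86 [ 0.6205 -0.1453] 0.095
small [ 0.6161 -0.1389  0.1534] 0.013
at [ 0.5555 -0.173   0.1999] [179.99  -1.51  29.99] j6 118.9 t 28.0
```

```bash
python3 -m inch '-.001 .01 .05 0 0 0; -.003 .0135 .12 0 0 0; -.005 .0135 .2 0 0 0; -.007 .0135 .26 0 0 0; -.008 .0135 .3 0 0 0; -.009 .0135 .34 0 0 0; -.009 .0135 .34 0 0 0'
python3 -m inch '0 0 .02 0 0 0; -.001 0 .045 0 0 0; -.002 0 .07 0 0 0; -.002 0 .085 0 0 0; -.002 0 .095 0 0 0; -.002 0 .095 0 0 0'
```

```text
clock: 28.58
tool_pos: [0.5557, -0.1766, 0.0951]
orientation: [-179.9, -1.3, 29.9]
force: [-0.6, -0.2, -2.3]
opening: 0.0192
gripper_force: 30.0
clock: 29.08
tool_pos: [0.5572, -0.1768, 0.0684]
orientation: [-180.0, -1.4, 30.0]
force: [-0.2, -0.6, -1.0]
opening: 0.0193
gripper_force: 30.0
```

```bash
python3 -m inch '0 0 .006 0 0 0; 0 0 .012 0 0 0; -.001 0 .018 0 0 0; -.001 0 .024 0 0 0; -.001 0 .03 0 0 0; -.001 0 .03 0 0 0'
python3 -m inch '0 0 .003 0 0 0; 0 0 .005 0 0 0; 0 0 .005 0 0 0'
```

```text
clock: 29.58
tool_pos: [0.5573, -0.1769, 0.0598]
orientation: [-180.0, -1.5, 30.0]
force: [0.2, 0.4, -2.1]
opening: 0.0194
gripper_force: 30.0
clock: 29.83
tool_pos: [0.5575, -0.1769, 0.0585]
orientation: [180.0, -1.5, 30.0]
force: [0.6, 0.7, -1.8]
opening: 0.0195
gripper_force: 30.0
```

```bash
python3 -m inch '0 0 .003 0 0 0; 0 0 .006 0 0 0; 0 0 .006 0 0 0'
python3 -m inch '0 0 .003 0 0 0; 0 0 .005 0 0 0; 0 0 .005 0 0 0'
```

```text
clock: 30.08
tool_pos: [0.5576, -0.177, 0.057]
orientation: [180.0, -1.5, 30.0]
force: [-0.1, -0.6, 0.4]
opening: 0.019
gripper_force: 30.0
clock: 30.33
tool_pos: [0.5573, -0.1775, 0.0566]
orientation: [179.9, -1.5, 30.0]
force: [-4.7, -1.6, 10.9]
opening: 0.0191
gripper_force: 30.0
```

Contact again came where expected (0.0567). I ease off, release, rise and verify.

```bash
python3 -m inch '0 0 -.004 0 0 0; 0 0 -.004 0 0 0; 0 0 -.004 0 0 0' 
python3 -m inch '0 0 0 0 0 0; 0 0 0 0 0 0; 0 0 0 0 0 0; 0 0 0 0 0 0; 0 0 0 0 0 0' -.2
python3 -m inch '.003 0 -.05 0 0 0; .006 0 -.15 0 0 0; .008 0 -.28 0 0 0; .01 0 -.41 0 0 0; .01 0 -.45 0 0 0; .01 0 -.45 0 0 0; .01 0 -.45 0 0 0'
python3 - <<'E'
from h import *
im=snapshot("wrist"); cv2.imwrite("pics/w10.png",im[:,:,::-1])
for k,z,h in(("measure_small",.011,210),("measure_medium",.007,150),("measure_large",.003,90)):
 for e in cut_out("wrist",k)[:2]:
  x,f=fit("wrist",k,e["pixels"].astype(float),np.array([.618,-.142,np.radians(h)]),z); print(k,round(e["p"],2),np.round(e["rect"]),np.round(x,4),round(np.degrees(x[2]),1),round(f,3))
  if k=="measure_small" and f<.2:
    for zz in(.005,.011,.017,.023): print(zz,fit("wrist",k,e["pixels"].astype(float),x,zz)[1])
go([])
E
```

```text
clock: 30.58
tool_pos: [0.5577, -0.1771, 0.0569]
orientation: [180.0, -1.5, 30.0]
force: [-2.1, -1.6, 3.9]
opening: 0.0193
gripper_force: 30.0
clock: 31.0
tool_pos: [0.5577, -0.1767, 0.0564]
orientation: [-180.0, -1.5, 30.0]
force: [0.2, -0.7, 0.7]
opening: 0.0471
gripper_force: 0.0
clock: 31.58
tool_pos: [0.5577, -0.1769, 0.1926]
orientation: [179.9, -1.6, 30.0]
force: [-0.0, -0.4, 0.2]
opening: 0.0524
gripper_force: 0.0
measure_small 0.91 [240.  93.  85. 166.] [ 0.6167 -0.1425  3.6703] 210.3 0.056
0.005 0.04515530756782885
0.011 0.05608252947481244
0.017 0.09283515120946557Traceback (most recent call last):
  File "<stdin>", line 7, in <module>
  File "h.py", line 26, in fit
    best=min((minimize(f,p0+np.array([0,0,d]),method="Nelder-Mead",options=dict(initial_simplex=np.array(p0)+[0,0,d]+np.array([[0,0,0],[.01,0,0],[0,.01,0],[0,0,.2]]),xatol=1e-4,fatol=1e-4)) for d in(-.5,0,.5)),key=lambda r:r.fun)
  File "h.py", line 26, in <genexpr>
    best=min((minimize(f,p0+np.array([0,0,d]),method="Nelder-Mead",options=dict(initial_simplex=np.array(p0)+[0,0,d]+np.array([[0,0,0],[.01,0,0],[0
[... 414 characters left out ...]
             ~~~~^^^^^^^^
    fx = function(np.copy(x), *(wrapper_args + args))
  File "h.py", line 25, in <lambda>
    f=lambda p:np.abs(sil(cam,k,p,z0)-mask).sum()/mask.sum()
                      ~~~^^^^^^^^^^^^
  File "h.py", line 22, in sil
    cv2.fillConvexPoly(m,np.round(cv2.convexHull(proj(cam,q).astype(np.float32))*2**S).astype(np.int32),255,cv2.LINE_AA,S)
                                                 ~~~~^^^^^^^
  File "h.py", line 10, in proj
    p=camera_params(cam); return cv2.projectPoints(np.atleast_2d(np.array(X,float)),np.array(p["rvec"],float),np.array(p["tvec"],float),np.array(p["mtx"],float),None)[0].reshape(-1,2)
ValueError: time passes only in moves, steps and waits
```

The small cup fits at its home height and centre (0.617, −0.142), with the handles 60° apart and the arm clear. Handing in.

```bash
python3 -c "
from plant import *
o=get_obs(); print(o['clock'],o['tool_pos']); print(close_job())"
```

```text
31.6833 [ 0.55653135 -0.17691012  0.19061366]
the job is handed in; nothing more can be done
None
```

I nested the three steel cups in the tray, large, then medium, then small, each upright and set down at its expected bottom height. I handed the job in at 31.7 s; after the last release I re-measured only the small cup, and the first grasp closed above the large cup's handle and had to be redone lower.

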